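# Open the square jar in its bracing block

### The job

Stand the square glass jar, lid still tight on it, in the square well of the wooden block so that it cannot turn, then twist its lid anticlockwise (seen from above) just until the lugs come free - no farther, or they hook again - and lift it off. Finish while holding the lid level in the gripper a few centimetres above the open jar: do not put it down or let go, leave the jar standing home in the block, and leave everything else on the worktop where it is.

Things in the scene. Friction and masses are not known exactly. Their poses are not given: they have to be found in the camera images.
- jar: square glass jar of nuts, 0.3 to 0.55 kg, loose (the other jar is round). Foot 64 x 64 mm, square body up to 66 mm, then a round neck; 97 mm to the lid's top. Origin: centre of the underside, z up, x and y along its sides. It can be lifted and carried by its tight lid; standing on the bare worktop it would turn along with the lid.
- lid: round steel twist-off lid of the square jar, 57 mm across, 18 mm tall. Origin: centre of its lower edge (79 mm above the jar's underside while on), z up; a rib on top runs along its +x. It starts with yaw 0 to 16 degrees less (clockwise) than the jar's, and is free of the ledges when its yaw is 44 to 76 degrees more (anticlockwise) than the jar's.
- lid_top (a point): centre of the lid's top face, 18 mm above its origin. Inside the lid three lugs 120 degrees apart hook under ledges of the neck, pressed up by a rubber seal: 0.25 to 0.5 N m to turn. It does not rise while turning, then springs up 1 to 2 mm when free; past 78 degrees the lugs go under the next ledges. While hooked, pulling it up lifts the jar.
- jar_rim (a point): centre of the jar's mouth, 93 mm above the jar's underside; while the lid is on, the lid's origin is 14 mm below this point
- block: wooden bracing block, fixed, 130 x 130 mm, 30 mm tall, in its middle a square well 68 x 68 mm, 22 mm deep, parallel to the block's sides, mouth chamfered 4 mm. Origin: centre of the underside; x, y along the sides. The jar fits at any of four quarter turns and then plays about 2 mm and 4 degrees each way.
- block_well (a point): centre of the well's floor, 8 mm above the worktop
- round_jar: BYSTANDER: round glass jar, 68 mm across, 97 mm tall, steel lid; the wrong jar (round, not square)
- mug: bystander: white mug, 80 mm across, 90 mm tall
- pepper_mill: bystander: dark wooden pepper mill, 50 mm across, 125 mm tall
- bowl: bystander: blue bowl, 120 mm across, 50 mm tall
- spoon: bystander: wooden spoon lying flat
- spatula: bystander: spatula lying flat
- spice_tin: bystander: small aluminium tin, 48 mm across, 70 mm tall
Mind the look-alikes: they are no part of the job. Leave any red look-alike of the jar alone. Several things have the shape of the lid; the one meant has the colours described above.

How it is judged (in metres and radians):
On the way, in this order (a step that is already met when the one before it is completed fails the run):
1. the square jar stands home in the block's well, its lid still hooked tight (z of jar in the frame of block_well between -0.003 and 0.004 m and horizontal distance between jar and block_well below 0.006 m and angle between jar's own z axis and vertical below 0.08 rad and z of lid in the frame of jar below 0.0815 m and angle between the x axis of lid and the x axis of jar, either way round below 0.6 rad), for 0.2 s.
2. the lid is free and clear above the neck, the jar still home in the block (z of jar in the frame of block_well between -0.003 and 0.004 m and horizontal distance between jar and block_well below 0.006 m and angle between jar's own z axis and vertical below 0.08 rad and z of lid in the frame of jar_rim above 0.002 m), for 0.2 s.
At the end, for the whole second after the job is handed in: Jar upright (0.08 rad) on the floor of the block's well (4 mm in height, 6 mm sideways); lid held still and level (0.2 rad) by the fingers, touching neither jar nor block, its lower edge 3 to 80 mm above the jar's mouth, its centre within 30 mm of the mouth's axis (z of jar in the frame of block_well between -0.003 and 0.004 m and horizontal distance between jar and block_well below 0.006 m and angle between jar's own z axis and vertical below 0.08 rad and z of lid in the frame of jar_rim between 0.003 and 0.08 m and horizontal distance between lid and jar_rim below 0.03 m and angle between lid's own z axis and vertical below 0.2 rad and contact force between the fingers and lid above 2 N and contact force between lid and jar below 0.1 N and contact force between lid and block below 0.1 N and linear speed of each of lid, jar below 0.03 m/s); the arm keeps its last pose, push and grip.
It fails at once if the lid is turned on past the free range, under the next ledges (over 83 degrees from the jar), while still down on the neck (z of lid in the frame of jar between 0.07 and 0.0835 m and horizontal distance between lid and jar below 0.005 m and angle between the x axis of lid and the x axis of jar, either way round above 1.45 rad).
It fails at once if the square jar is tipped over (beyond 0.6 rad) (angle between jar's own z axis and vertical above 0.6 rad).
It fails at once if a bystander is shifted by more than 30 mm (distance of any of round_jar, mug, pepper_mill, bowl, spoon, spatula, spice_tin from where it was at the start of the episode above 0.03 m).
It also fails if it takes over 46 s, if anything falls off the work surface, if the arm or the gripper's body presses on something with over 40 N, if the wrist force passes 120 N, or if a joint passes its speed limit or range.

### The arm

A 6-joint arm with a two-finger parallel gripper is mounted at the origin on the work surface. World frame = base frame: x ahead of the robot, y to its left, z up, the work surface at z = 0. Lengths are in mm, angles in rad, forces in N, time in s.
With the tool pointing down it reaches from about 350 to 775 mm from the base axis. Payload 7.3 kg.
Tool frame: the origin (TCP) lies at the very end of the fingers, on their centre line; the grasp point (between the pads) lies 19 mm behind it; z points along the fingers, y is the line along which they close (so a half turn about z gives the same grasp; the last joint's range is limited). The gripper opens to 92 mm and grips with 3 to 60 N. Pads are 19 mm wide; open, the fingers measure 130 mm over their backs; the gripper's body (75 mm by 190 mm) begins 47 mm behind the grasp point.
Start: joints at [-1.431, 0.342, 1.524, -0, 1.275, -0.146], TCP at [148.033, -503.717, 226.741] pointing down, gripper open.
Joint ranges: [-2.53, 2.53], [-0.77, 2.02], [0.04, 2.7], [-1, 4.14], [0.28, 2.66], [-3.11, 3.11]. Speed limits (rad/s): [2.57, 2.57, 3.14, 3.14, 3.14, 3.14].

### API

Orientations are given as a unit quaternion [w, x, y, z].
In Python, from bench import arm, move_gripper, kin, camera gives the robot as it stands. Calls block until the motion is done:
- arm.move_ptp(position, orientation): joint-space move of the TCP to a pose.
- arm.movel(position, v=150, frame=None, max_force=None): straight line of the TCP; frame=None keeps the orientation; v is the mean speed in mm/s. With max_force (N) it stops when the force on the tool has changed by that much, and returns True; else False.
- arm.move_j(angles): joint-space move.
- move_gripper(opening, grasp_force=None): finger opening in mm; grasp_force is the grip in N (None keeps the last); returns when the fingers have stopped.
- arm.hold(seconds).
- kin.inverse_kinematics(position, orientation): joint angles nearest the present ones, or None.
- camera(name): name is "side" or "top" or "wrist"; returns a dict with "image" (420x560x3 uint8, red, green, blue), "z_map" (420x560 float32, mm along the optical axis (not along the pixel's ray), 0 where there is no reading), "mtx" (3x3 intrinsics, pixels), "k1" (the pictures are not rectified: a ray, as slopes to the right and down, at radius r is drawn at 1 + k1 r^2 times it, then the intrinsics apply), "R" (3x3) and "t" (3): a world point X has camera coordinates R X + t. Camera axes: x right, y down, z forward; pixel columns grow to the right and rows downward; lengths in mm; the calibration is good to about 2 mm. A picture is of the moment at which its call begins.
A pose or a line that the arm cannot do raises arm.IKError and nothing moves.
- arm.hand_in(): hands the job in; it is judged then, once.
Readings, each from a call of its own:
- arm.current_time(): time.
- arm.current_qpos(): joint angles.
- arm.current_qvel(): joint speeds.
- arm.current_joint_torque(): joint torques, N m.
- arm.current_position(): TCP position.
- arm.current_ee_rot(): TCP orientation.
- arm.current_wrist_force(): force on the tool from outside, world axes, zero at the start.
- arm.current_wrist_torque(): the same for the moment, N m.
- arm.current_grip_width(): finger opening in mm.
- arm.current_grasp_force(): force on a finger pad.
Only numpy, scipy, OpenCV 4.12 (cv2) and the standard library are available. Lean on these libraries where they do the work, as an engineer would, in place of code of your own. Each camera call takes 0.05 s, during which the arm holds its last target. There are 200 camera calls.

## Working session

There is one attempt and no reset: what is moved stays moved. The work goes in short steps, each a Python script; the robot and the scene stay as the last script left them, time stands still between calls to the robot, and variables do not carry over. Pictures are saved under pics/ and viewed, at most 10 in all, crops included, and the job is handed in when it is done.

```bash
ls; mkdir -p pics
cat > h.py <<'E'
import numpy as np, cv2
from bench import arm, move_gripper, kin, camera
def save(c,n): cv2.imwrite('pics/'+n,c['image'][:,:,::-1])
def load(n): return dict(np.load(n))
def cloud(c):
    """world point for every pixel from depth"""
    h,w=c['z_map'].shape; K=c['mtx']
    v,u=np.mgrid[:h,:w]
    p=und(c,np.stack([u.ravel(),v.ravel()],1).astype(float))
    z=c['z_map'].ravel()[:,None].astype(float)
    X=(np.c_[p,np.ones(len(p))]*z-c['t'].reshape(3))@c['R']
    return X.reshape(h,w,3)
def und(c,px):
    d=np.array([float(c['k1']),0,0,0,0])
    return cv2.undistortPointsIter(px.reshape(-1,1,2),c['mtx'],d,None,None,(3,40,1e-9)).reshape(-1,2)
def onplane(c,px,z):
    r=np.c_[und(c,np.asarray(px,float)),np.ones(len(px))]@c['R']
    o=-c['R'].T@c['t'].reshape(3)
    return o+r*((z-o[2])/r[:,2])[:,None]
E
python3 - <<'E'
from h import *
for n in ('top','side'):
    c=camera(n); save(c,n+'0.png'); np.savez(n+'0.npz',**c)
    print(n,-c['R'].T@c['t'].reshape(3),c['R'][2],c['k1'],c['mtx'][0,0])
E
```

```text
pics
top [ 350.38184035   10.28835595 1065.04870089] [ 0.1843536   0.00978127 -0.98281131] -0.07513954989997554 397.37627743401714
side [-93.05209601 876.78773397 943.09199055] [ 0.46101061 -0.63152364 -0.62341568] -0.1630157694228711 491.651545530148
```

View pics/top0.png

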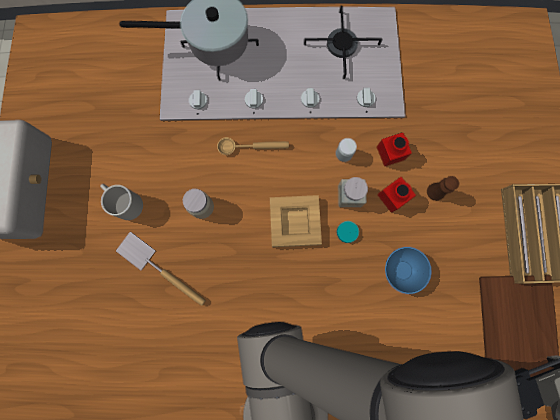

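View pics/side0.png

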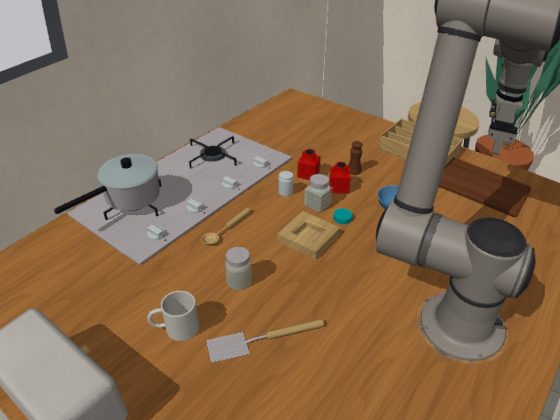

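Candidates for the jar in the top image: the square clear jar with a grey lid at (354,190), the round jar at (196,203), and red look-alikes at (394,148) and (398,193). For the lid, there is a loose teal lid at (348,232) and a spice tin at (347,149). I choose (354,190), which has a square glass body. The block is at (296,222). Next I measure it and crop.

Run:
```python
from h import *
T=load('top0.npz');S=load('side0.npz')
P=cloud(T);Q=cloud(S)
def rep(n,m,X):
    p=X[m]; print(n,len(p),p.mean(0).round(1), 'minrect',[np.round(a,1) for a in cv2.minAreaRect(p[:,:2].astype(np.float32))])
# top: jar region
def win(r,c,a,b):
    m=np.zeros((420,560),bool); m[r:c,a:b]=1; return m
for n,X,w in(('top',P,win(165,215,330,375)),('side',Q,win(170,215,300,332))):
    z=X[...,2]
    print(n,np.histogram(z[w],bins=np.arange(-5,110,5))[0])
    rep(n+' lid',w&(z>92)&(z<102),X)
    rep(n+' shoulder',w&(z>60)&(z<71),X)
for n,X,w in(('top',P,win(185,255,260,330)),('side',Q,win(205,262,270,348))):
    z=X[...,2]
    rep(n+' blocktop',w&(z>26)&(z<34),X)
    rep(n+' floor',w&(z>5)&(z<12),X)
for nm,w in (('tin',win(135,165,335,360)),('red1',win(130,170,375,415)),('red2',win(172,215,378,418)),('mill',win(170,205,425,465)),('teal',win(218,246,334,362))):
    z=P[...,2]; rep(nm,w&(z>10),P); print(z[w].max())
a=cv2.resize(T['image'][160:260,255:415],None,fx=5,fy=5,interpolation=2)[:,:,::-1]
cv2.imwrite('pics/crop.png',a)
```

```text
top [785 672  16  20   6  15  24   1  12  27   8  10  27  85  93   1   5  10
  13  66 319  13]
top lid 394 [ 565.6 -180.5   96.8] minrect [array([ 565.7, -180.7]), array([53. , 56.8]), np.float64(87.3)]
top shoulder 179 [ 555.4 -170.9   64.9] minrect [array([ 565.6, -180.4]), array([63.6, 60.7]), np.float64(0.7)]
side [300 152  45  55  48  65  85  58  52  38  42  28  45  79  63  18   7  23
  33  65 114   0]
side lid 169 [ 560.7 -181.    95.8] minrect [array([ 560.9, -181.7]), array([54.1, 57.5]), np.float64(12.4)]
side shoulder 146 [ 552.3 -173.1   64.8] minrect [array([ 558.3, -219.4]), array([142. ,  64.3]), np.float64(87.3)]
top blocktop 1658 [494.7 -30.9  29.5] minrect [array([495.2, -31. ]), array([130.3, 130.2]), np.float64(2.2)]
top floor 570 [495.6 -30.8   7.8] minrect [array([503.2, -14.6]), array([182.6, 107.8]), np.float64(28.2)]
side blocktop 910 [489.  -29.6  28.9] minrect [array([491.8, -59.7]), array([132.6, 192.5]), np.float64(2.3)]
side floor 396 [491.1 -46.6   8. ] minrect [array([516.5, -55.6]), array([183.4, 258.6]), np.float64(0.9)]
tin 335 [ 674.9 -165.8   66.4] minrect [array([521.7, -95.1]), array([ 46.7, 399.5]), np.float64(65.1)]
1065.04870088768
red1 787 [ 674.5 -291.3   71.5] minrect [array([ 546.7, -147.5]), array([ 80.9, 497.2]), np.float64(42.0)]
1065.04870088768
red2 766 [ 553.1 -288.9   76.5] minrect [array([ 463.6, -158.8]), array([ 64.5, 407. ]), np.float64(34.6)]
1065.04870088768
mill 462 [ 567.2 -407.7   82.9] minrect [array([ 474.9, -208.8]), array([ 47.3, 502.4]), np.float64(25.0)]
1065.04870088768
teal 377 [ 465.3 -169.5   23. ] minrect [array([ 406.7, -100.3]), array([ 56.2, 241.8]), np.float64(40.1)]
1065.04870088768
```

View pics/crop.png

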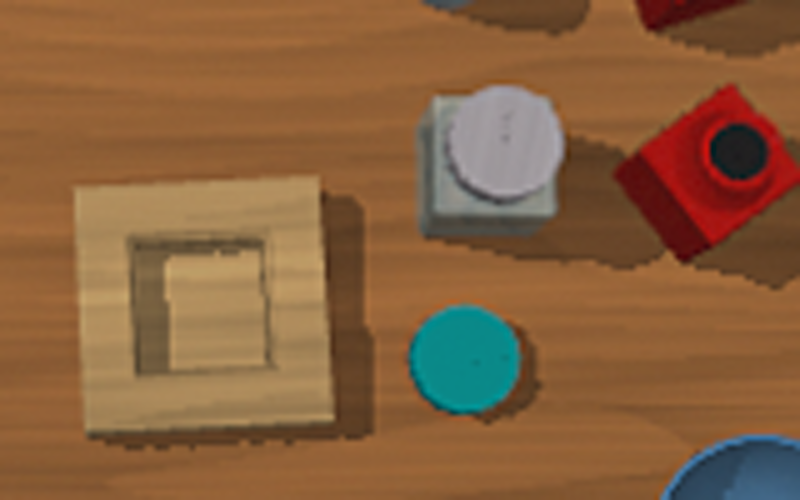

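The crop confirms the choice: a square glass body with a grey lid and rib at (505,140), and the well of the block at (200,305). I'll move above both and refine with the wrist camera.

```bash
cat >> h.py <<'E'
from scipy.spatial.transform import Rotation as Ro
def quat(psi):
    """tool down, tool x at yaw psi (rad); fingers close along yaw psi-90deg"""
    c,s=np.cos(psi),np.sin(psi)
    q=Ro.from_matrix(np.array([[c,s,0],[s,-c,0],[0,0,-1.]])).as_quat()
    return [q[3],q[0],q[1],q[2]]
E
python3 - <<'E'
from h import *
print(arm.current_ee_rot())
for d in (-90,90):
  for p in ([565,-180,90],[495,-31,90]):
    for e in (0,75):
      q=kin.inverse_kinematics(p,quat(np.radians(d+e))); print(d,p,e,None if q is None else np.round(q,2))
E
```

```text
[-6.75781843e-04  9.89810027e-01  1.42392602e-01  9.75902977e-07]
-90 [565, -180, 90] 0 [-0.44  0.6   1.51 -0.    1.04  2.7 ]
-90 [565, -180, 90] 75 [-0.44  0.6   1.51 -0.    1.04  1.39]
-90 [495, -31, 90] 0 [-0.22  0.45  1.79 -0.    0.91  2.92]
-90 [495, -31, 90] 75 [-0.22  0.45  1.79 -0.    0.91  1.62]
90 [565, -180, 90] 0 [-0.44  0.6   1.51 -0.    1.04 -0.44]
90 [565, -180, 90] 75 [-0.44  0.6   1.51 -0.    1.04 -1.75]
90 [495, -31, 90] 0 [-0.22  0.45  1.79 -0.    0.91 -0.22]
90 [495, -31, 90] 75 [-0.22  0.45  1.79 -0.    0.91 -1.53]
```

Run:
```python
from h import *
for n,p in (('wb',[495,-31,250]),('wj',[565,-180,250])):
    arm.move_ptp(p,quat(np.pi/2)); arm.hold(.2); c=camera('wrist'); save(c,n+'.png'); np.savez(n+'.npz',**c)
    X=cloud(c); z=X[...,2]; ok=c['z_map']>0
    print(n,arm.current_time(),arm.current_position(),-c['R'].T@c['t'].reshape(3),c['R'][2])
    near=ok&(np.hypot(X[...,0]-p[0],X[...,1]-p[1])<100)
    for lo,hi in ((26,34),(6,10),(60,71),(92,102)):
        m=(near&(z>lo)&(z<hi)).astype(np.uint8)
        k,l,st,_=cv2.connectedComponentsWithStats(m)
        if k<2: continue
        i=1+st[1:,4].argmax(); q=X[l==i]
        print(lo,len(q),q.mean(0).round(1),[np.round(a,1) for a in cv2.minAreaRect(q[:,:2].astype(np.float32))])
a=np.hstack([cv2.imread('pics/wb.png'),cv2.imread('pics/wj.png')]); cv2.imwrite('pics/wbj.png',cv2.resize(a,(800,300),interpolation=3))
```

```text
wb 2.4583 [494.99288952 -31.52052344 249.93070527] [494.48510311  41.20565236 407.56962885] [-1.33561889e-04 -2.72478564e-01 -9.62161844e-01]
26 10962 [492.  -28.5  29.5] [array([491.9, -32.2]), array([130.1, 131.5]), np.float64(2.1)]
6 3632 [492.1 -32.3   7.7] [array([492. , -32.9]), array([68.1, 67.7]), np.float64(1.9)]
wj 3.4083 [ 564.95181519 -178.73681775  250.51467545] [ 564.10458694 -105.82808753  408.13373814] [ 0.00118449 -0.27244372 -0.96217099]
26 484 [540.9 -89.2  29.5] [array([535.2, -88.5]), array([47.5, 13.4]), np.float64(3.4)]
6 33 [ 554.2 -266.1    8. ] [array([ 553.6, -266.6]), array([31.7,  6. ]), np.float64(21.4)]
60 1000 [ 563.5 -158.9   64.9] [array([ 563.5, -167.6]), array([35.5, 63.4]), np.float64(89.7)]
92 3258 [ 562.8 -182.1   96.9] [array([ 562.7, -182.7]), array([56.5, 56.8]), np.float64(1.9)]
```

View pics/wbj.png

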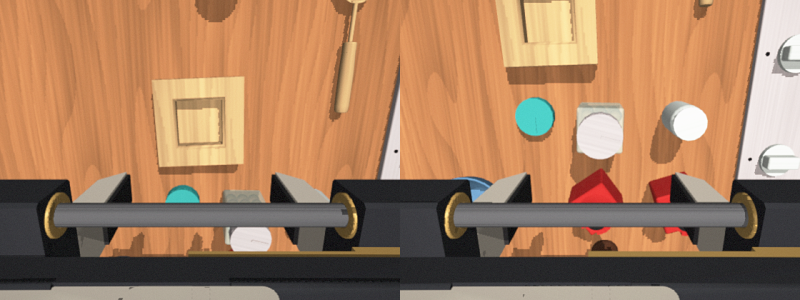

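The wrist views show the block and well centred at left (200,120), and the square jar's lid at right (600,135). The measured lid centre is (562.7,-182.6) at z=97 with a 57 mm diameter, and the well centre is (492,-32.5) with yaw 2°, which all match the given sizes. Now grasp, lift and carry.

Run:
```python
from h import *
X=cloud(load('wj.npz')); z=X[...,2]
m=(z>62)&(z<69)&(np.hypot(X[...,0]-563,X[...,1]+182)<60)
p=X[m]; e=[p[np.abs(p[:,0]-x)<1][:,1].max() for x in range(538,589,2)]
print('jar yaw deg',np.degrees(np.polyfit(range(538,589,2),e,1)[0]))
X=cloud(load('wb.npz')); z=X[...,2]
p=X[(z>27)&(z<33)&(np.hypot(X[...,0]-492,X[...,1]+32)<100)]; xs=range(435,550,3)
print('block',np.degrees(np.polyfit(xs,[p[np.abs(p[:,0]-x)<1.5][:,1].max() for x in xs],1)[0]))
arm.move_ptp([562.7,-182.6,130],quat(np.pi/2)); move_gripper(82,55)
arm.hold(.3); print(arm.current_position())
hit=arm.movel([562.7,-182.6,73],v=60,max_force=15); print(hit,arm.current_position(),arm.current_wrist_force())
if not hit:
    move_gripper(40,55); arm.hold(.2); print(arm.current_grip_width(),arm.current_grasp_force(),arm.current_wrist_force(),arm.current_position())
print(arm.current_time())
```

```text
jar yaw deg -1.1833516139542863
block 2.090446153160322
[ 562.67562648 -182.61900455  129.97932615]
False [ 562.98841581 -182.74942566   73.41983946] [ 0.11129863 -0.81231136  0.21104978]
56.45716281519698 55.00008095987141 [ 2.10684539 -0.02325738  1.71877319] [ 563.12021465 -182.66754257   73.24731497]
6.5333
```

Run:
```python
from h import *
psi=np.pi/2+np.radians(2.9)
arm.movel([562.9,-182.7,135],v=80); arm.hold(.2); print(arm.current_wrist_force(),arm.current_grip_width(),arm.current_position())
arm.movel([492.2,-32.5,135],v=110,frame=quat(psi)); arm.hold(.3)
print(arm.current_position(),arm.current_wrist_force(),arm.current_wrist_torque(),arm.current_time())
c=camera('wrist');np.savez('wc.npz',**c);save(c,'wc.png'); X=cloud(c); z=X[...,2]; n=np.hypot(X[...,0]-492,X[...,1]+32)
m=(n<60)&(z>120)&(z<134); p=X[m]; print(p.mean(0))
print([np.round(a,1) for a in cv2.minAreaRect(p[:,:2].astype(np.float32))])
for x in range(465,520,6):
    s=p[np.abs(p[:,0]-x)<1.5]; print(x,s[:,1].max().round(1),s[:,2].mean().round(1)) if len(s) else 0
s=camera('side');save(s,'sc.png');np.savez('sc.npz',**s)
a=np.hstack([c['image'],s['image']])[:,:,::-1]; cv2.imwrite('pics/carry.png',cv2.resize(a,(800,300),interpolation=3))
```

```text
[ 0.12391412 -0.02911747 -3.35825803] 56.63850259731291 [ 562.62141851 -182.56352464  134.39062717]
[492.24219306 -32.67587114 134.94513763] [-0.19045155 -0.65787606 -4.01684683] [ 0.04656083 -0.14244014  0.02873612] 9.6167
[490.70631303  -8.29335088 126.69487731]
[array([490.9, -14.3]), array([64. , 27.7]), np.float64(2.2)]
465 -1.5 127.0
471 -1.2 126.8
477 -1.0 126.7
483 -1.0 126.6
489 -0.9 126.7
495 -0.7 126.5
501 -0.4 126.6
507 -0.3 126.7
513 -0.1 127.0
519 -0.1 127.1
```

View pics/carry.png

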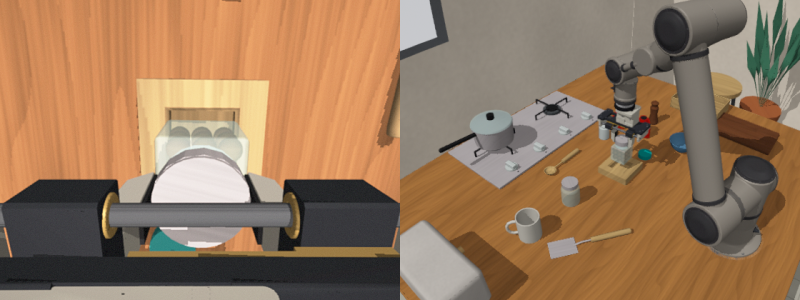

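The wrist view shows the jar hanging level and square over the well, with its shoulder at (200,135) and yaw about 2°. Lowering it now.

Run:
```python
from h import *
arm.movel([492.4,-32.4,108],v=60); arm.hold(.1)
for k in range(3):
    h=arm.movel([492.4,-32.4,79],v=25,max_force=12); print(h,arm.current_position(),arm.current_wrist_force(),arm.current_wrist_torque())
    break
print(arm.current_time(),arm.current_grip_width())
```

```text
True [492.60318135 -32.31241037  80.99243662] [-0.56482518 -0.47717194  4.6645012 ] [0.00368482 0.12407614 0.03313967]
11.4333 56.21878486779688
```

Seated at TCP z=81.0, against 81.3 expected. Next I check the shoulder height and start the twist in small steps, watching the torque.

Run:
```python
from h import *
arm.hold(.4)
c=camera('wrist'); np.savez('w2.npz',**c); save(c,'w2.png'); X=cloud(c);z=X[...,2];n=np.hypot(X[...,0]-492,X[...,1]+32)
p=X[(n<60)&(z>66)&(z<80)]; print('shoulder z',np.median(p[:,2]),[np.round(a,1) for a in cv2.minAreaRect(p[:,:2].astype(np.float32))])
move_gripper(40,60)
q0=np.array(arm.current_qpos()); print(q0.round(3))
def st(a): print(a,np.round(arm.current_wrist_force(),1),np.round(arm.current_wrist_torque(),2),round(arm.current_position()[2],2),round(arm.current_time(),2),round(arm.current_grip_width(),1))
st(0)
for a in range(4,45,4):
    q=q0.copy(); q[5]-=np.radians(a); arm.move_j(list(q)); st(a)
```

```text
shoulder z 73.25845416489581 [array([491.2, -13.9]), array([64.2, 27.6]), np.float64(2.2)]
[-0.221  0.459  1.801  0.     0.88  -0.272]
0 [-0.3  0.8  6.8] [ 0.01  0.14 -0.03] 80.98 12.1 56.4
4 [0.6 1.  0. ] [ 0.22 -0.14 -0.02] 81.25 12.35 56.3
8 [ 1.   1.2 -0.3] [ 0.25 -0.2  -0.02] 81.2 12.6 56.5
12 [1.  0.8 0.7] [ 0.25 -0.22  0.02] 81.18 12.85 56.3
16 [1.  1.6 1.7] [ 0.26 -0.28  0.02] 81.16 13.1 56.3
20 [1.8 0.9 2.7] [ 0.22 -0.28  0.02] 81.14 13.35 56.1
24 [1.7 0.8 2.9] [ 0.11 -0.28  0.07] 81.12 13.6 56.6
28 [ 1.6 -0.3  3.8] [ 0.07 -0.32  0.09] 81.1 13.85 56.2
32 [ 1.8 -0.   3.8] [-0.05 -0.31  0.09] 81.08 14.1 56.2
36 [2.  0.3 4.2] [-0.14 -0.37  0.05] 81.04 14.35 56.4
40 [ 1.6 -0.6  3.6] [-0.16 -0.27  0.11] 81.06 14.6 55.8
44 [ 1.3 -0.4  3.4] [-0.17 -0.28  0.11] 81.06 14.85 56.0
```

The z-torque is lower than expected, so I check whether the lid followed by comparing the rib before and after.

Run:
```python
from h import *
c=camera('wrist'); np.savez('w3.npz',**c)
X=cloud(c);z=X[...,2];n=np.hypot(X[...,0]-492,X[...,1]+32)
p=X[(n<60)&(z>66)&(z<80)]; print('shoulder z',np.median(p[:,2]),[np.round(a,1) for a in cv2.minAreaRect(p[:,:2].astype(np.float32))])
o=[]
for f in ('wc','w2','w3'):
    d=load(f+'.npz'); g=d['image'][190:360,190:370]; 
    g=cv2.resize(g,(400,378),interpolation=2); g=cv2.cvtColor(g,cv2.COLOR_RGB2GRAY)
    o.append(cv2.createCLAHE(6,(3,3)).apply(g))
t=camera('top');np.savez('t3.npz',**t)
cv2.imwrite('pics/rib.png',np.hstack(o[1:]))
print(d['image'].shape, arm.current_time())
```

```text
shoulder z 73.22009605131666 [array([476.8, -14.6]), array([82.4, 39.9]), np.float64(46.4)]
(420, 560, 3) 14.95
```

View pics/rib.png

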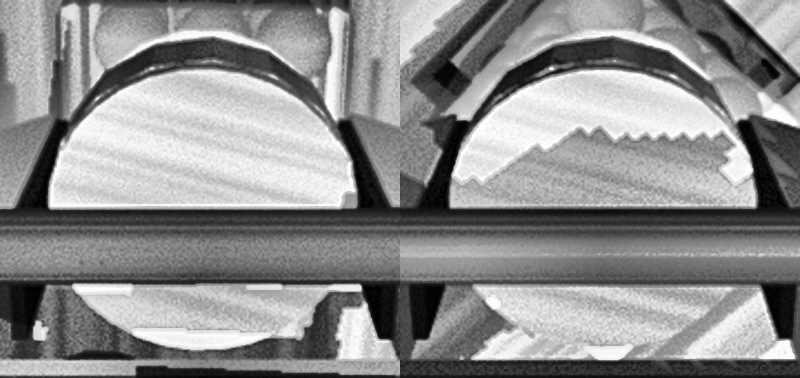

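The brush streaks keep the same slope in the hand view (about 12° down to the right, around (200,140) and (600,200)), while the jar and block turned relative to the hand. So the lid follows the gripper. I'll continue to 70°, which lies in the free range for any allowed start yaw and play.

Run:
```python
from h import *
q0=np.array(arm.current_qpos()); base=-0.272
def st(a): print(a,np.round(arm.current_wrist_force(),1),np.round(arm.current_wrist_torque(),2),round(arm.current_position()[2],2),round(arm.current_time(),2),round(arm.current_grip_width(),1))
for a in range(47,71,3):
    q=q0.copy(); q[5]=base-np.radians(a); arm.move_j(list(q)); st(a)
arm.hold(.2); st('end')
c=camera('wrist'); np.savez('w4.npz',**c)
def ang(f,zt):
    d=load(f); K=d['mtx']; g=cv2.cvtColor(d['image'],cv2.COLOR_RGB2GRAY).astype(np.float32)
    X=onplane(d,np.stack(np.meshgrid(np.arange(560),np.arange(420)),-1).reshape(-1,2),zt).reshape(420,560,3)
    P=cloud(d); m=(abs(P[...,2]-zt)<4)&(np.hypot(P[...,0]-492,P[...,1]+32)<24)
    m=cv2.erode(m.astype(np.uint8),np.ones((7,7)))>0
    b=cv2.GaussianBlur(g,(0,0),1.5); gx=cv2.Sobel(b,5,1,0)/8; gy=cv2.Sobel(b,5,0,1)/8
    dXu=np.gradient(X,axis=1)[...,:2]; dXv=np.gradient(X,axis=0)[...,:2]
    J=np.stack([dXu,dXv],-1)[m]; G=np.einsum('nij,ni->nj',np.linalg.inv(J),np.stack([gx,gy],-1)[m])
    mag=np.hypot(*G.T); G=G[mag<np.percentile(mag,90)]
    w=np.linalg.eigh(G.T@G); v=w[1][:,0]; return round(np.degrees(np.arctan2(v[1],v[0]))%180,1),round(w[0][1]/w[0][0],1),m.sum()
for f,z in (('wj.npz',97),('wc.npz',158),('w2.npz',105),('w3.npz',105),('w4.npz',106)): print(f,ang(f,z))
P=cloud(c); z=P[...,2]; m=(z>100)&(z<112)&(np.hypot(P[...,0]-492,P[...,1]+32)<24); print('lid top z',np.median(z[m]))
P=cloud(load('w3.npz')); z=P[...,2]; m=(z>100)&(z<112)&(np.hypot(P[...,0]-492,P[...,1]+32)<24); print('before',np.median(z[m]))
```

```text
47 [1.8 0.4 3.7] [-0.07 -0.31  0.04] 81.09 15.2 56.1
50 [ 0.3 -0.   4.7] [-0.02 -0.3   0.08] 81.08 15.45 56.5
53 [ 1.  -0.6  5.7] [-0.08 -0.24  0.09] 81.16 15.7 56.3
56 [1.3 0.5 5.9] [-0.06 -0.19  0.11] 81.23 15.95 56.1
59 [ 0.1 -0.1  9.7] [-0.02 -0.11  0.11] 81.47 16.2 56.5
62 [-1.  -0.7 11.7] [0.   0.06 0.1 ] 81.85 16.45 56.0
65 [-0.1 -0.4 11.2] [ 0.   -0.    0.07] 81.86 16.7 56.7
68 [-1.  -0.  12.2] [ 0.04 -0.06  0.07] 81.87 16.95 56.4
end [-0.4  0.5 11.9] [0.04 0.03 0.03] 81.88 17.15 55.9Traceback (most recent call last):
  File "<stdin>", line 18, in <module>
  File "<stdin>", line 16, in ang
    return _quantile_unchecked(
        a, q, axis, out, overwrite_input, method, keepdims, weights)
    return _ureduce(a,
                    func=_quantile_ureduce_func,
    ...<5 lines>...
                    overwrite_input=overwrite_input,
                    method=method)
    r = func(a, **kwargs)
    result = _quantile(arr,
                       quantiles=q,
    ...<2 lines>...
                       out=out,
                       weights=wgt)
    slices_having_nans = np.isnan(arr[-1, ...])
                                  ~~~^^^^^^^^^
IndexError: index -1 is out of bounds for axis 0 with size 0
```

Lid sprung up between 56° and 62°: the upward force went from 4 to 12 N, TCP z rose 0.8 mm, and the torque faded. It is free, so I lift a little and check whether the jar stays.

Run:
```python
from h import *
p=np.array(arm.current_position())
for dz in (4,12,30):
    h=arm.movel([492.4,-32.4,81+dz],v=30,max_force=25); arm.hold(.15)
    c=camera('wrist');X=cloud(c);z=X[...,2];n=np.hypot(X[...,0]-492,X[...,1]+32)
    s=X[(n>30)&(n<44)&(z>60)&(z<110)&(X[...,1]>-20)]
    print(dz,h,np.round(arm.current_wrist_force(),1),np.round(arm.current_position(),1),'body z',np.percentile(s[:,2],[50,90]) if len(s) else None,arm.current_grip_width(),arm.current_time())
save(c,'lift.png'); s=camera('side'); save(s,'lifts.png')
b=cv2.resize(s['image'][180:270,270:390],(560,420),interpolation=2)
cv2.imwrite('pics/l.png',cv2.resize(np.hstack([c['image'],b])[:,:,::-1],(800,300),interpolation=3))
```

```text
4 False [1.  1.5 1.4] [492.1 -32.3  84.7] body z [ 73.72938073 104.80322024] 56.50089560098204 17.6833
12 False [ 0.2  0.3 -0.4] [492.3 -32.4  92.9] body z [ 73.35910731 105.25831666] 56.226863766646545 18.3
30 False [-0.6  0.7 -0.4] [492.3 -32.4 110.8] body z [72.88773198 74.22176479] 56.180495183110615 19.25
```

View pics/l.png

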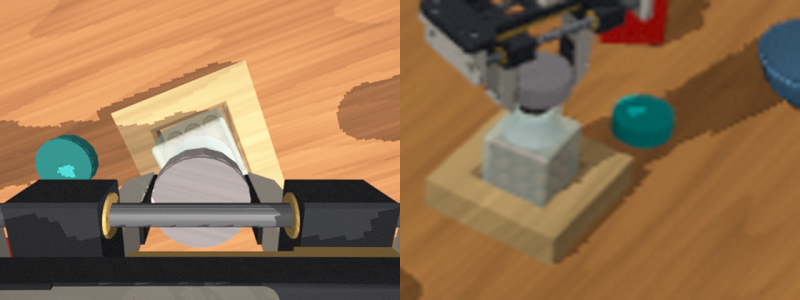

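The right view shows the lid held level above the open mouth at (540,95), and the jar seated in the block with its shoulder still at z≈73.5. Its lower edge is about 15 mm above the rim. Handing in.

```bash
python3 -c "
from h import *
arm.hold(.4); print(arm.current_grasp_force()); print(arm.hand_in())"
```

```text
59.9997241795063
the job is handed in; nothing more can be done
None
```

The job is handed in, with the square jar standing home in the block's well and its lid untwisted about 70° and held level roughly 15 mm above the open mouth; no verdict came back.

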